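# Zero the thickness gauge and hold its probe square on the marked spot of a welded bracket

### The arm

A 6-joint arm with a two-finger parallel gripper is mounted at the origin on the work surface. World frame = base frame: x ahead of the robot, y to its left, z up, the work surface at z = 0. Lengths are in m, angles in rad, forces in N, time in s.
With the tool pointing down it reaches from about 0.225 to 0.875 m from the base axis. Payload 3.4 kg.
Tool frame: the origin (TCP) lies between the finger pads; the fingertips stand 11 mm ahead of it and the grasp point (between the pads) lies 8 mm behind it; z points along the fingers, y is the line along which they close (so a half turn about z gives the same grasp; the last joint's range is limited). The gripper opens to 85 mm and grips with 20 to 120 N. Pads are 22 mm wide; open, the fingers measure 114 mm over their backs; the gripper's body (76 mm by 85 mm) begins 54 mm behind the grasp point. The pads swing forward as they close: fully open they stand 13 mm farther back than shut.
Start: joints at [-1.227, 0.276, 1.505, -0, 1.361, -0.121], TCP at [0.258, -0.514, 0.242] pointing down, gripper open.
Joint ranges: [-2.89, 2.89], [-0.75, 2.08], [0.22, 2.7], [-1.18, 4.32], [0.11, 2.71], [-2.7, 2.7]. Speed limits (rad/s): [2.57, 2.57, 3.14, 3.14, 3.14, 3.14].

### API

Orientations are given as a unit quaternion [w, x, y, z].
In Python, from rig import sensors, eyes, manip gives the robot as it stands.
- The arm moves only by the tool drive_tool, never from a script. Its argument "deltas" is a list of rows, each an object with "linear": the shift along the world's x, y, z in mm, a list of three; "twist": the turn about the world's z in degrees; "claw": the opening, from 0 (shut) to 1 (fully open). In form: [{"linear": [tx, ty, tz], "twist": twist, "claw": claw}, ...]. A call has 1 to 12 rows; each row is the pose to reach, as a shift and turn from the pose commanded when the call began; what a row does not reach only later rows make up. A row lasts 1/12 s, in which the tool goes at most 41.7 mm and 7.16 degrees, less where a joint would pass 70% of its speed; a pose out of reach is approached as far as the arm can. A call with a gripper value outside its range is refused whole. The fingers move at their own pace and stop on an object; "squeeze" is the grip in N (left out, the last holds). Time passes only in rows, so rows that repeat a pose let the fingers close. It gives the time, the measured TCP pose, the force, the opening and the grip force at its end, in the units of the state.
- sensors.get_state(): the state, without advancing time (a new reading comes with each control period).
- eyes.get_image(name): name is "scene" or "top"; returns the picture (384x512x3 uint8, red, green, blue); there is no depth.
- eyes.camera_model(name): a dict with "intrinsics" (3x3 intrinsics, pixels), "R" (3x3) and "t" (3): a world point X has camera coordinates R X + t. Camera axes: x right, y down, z forward; pixel columns grow to the right and rows downward; lengths in m; the calibration is good to about 2 mm. A picture is of the moment at which its call begins. camera_model takes no time and is no camera call.
- manip.sign_off(): hands the job in; it is judged then, once.
The state is a dict: "clock": time; "qpos": joint angles; "qd": joint speeds; "effort": joint torques, N m; "position": TCP position; "ee_rot": TCP orientation; "contact_force": force on the tool from outside, world axes, zero at the start; "moment": the same for the moment, N m; "width": finger opening in m; "gripper_force": force on a finger pad.
Only numpy, scipy, OpenCV 4.12 (cv2) and the standard library are available. Lean on these libraries where they do the work, as an engineer would, in place of code of your own. Each camera call takes 0.05 s, during which the arm holds its last target. There are 200 camera calls.

### The job

Press the zero button on the gauge fully down and let it come back up. Then take the probe out of its stand and hold its spring tip inside the ring marked on the bracket's sloping face (not at the cross), the probe square to that face and pushed lightly, so that the tip is about half sprung in and not bottomed. Finish while still holding the probe there, steady, and leave the hammer, tape measure and brush alone.

Things in the scene. Friction and masses are not known exactly. Their poses are not given: they have to be found in the camera images.
- zero_button_top (a point): Centre of the top of the black round push button, 28 mm across, the only button on the grey box-shaped gauge (110 x 160 mm, 60 mm high, fixed to the table; it may stand on either side of the bracket). The button is near one end of the flat top, its own top 82 mm above the table; press straight down.
- zero_button (a joint): Travel of that button: 0 up, 0.006 m fully down; the spring needs 5 N for fully down and returns it.
- stand: Dark steel block, 75 x 75 mm and 65 mm high, fixed to the table on the other side of the bracket from the gauge, with a vertical hole 25 mm across right through its middle. Origin at the centre of its underside, z up.
- probe: Loose round wireless probe, 0.2 kg, 126 mm long. Origin: end of its spring tip when out; z along its axis to the handle's end. Along z (mm): brass tip 8 across 0-10, nose 18 across 10-50, collar 38 across 50-56, black handle to grip 28 across 56-118, end cap 20 across 118-126. Starts upright in the stand's hole, collar on its top, tip 15 mm above the table; lift over 50 mm to clear.
- tip_end (a point): The end of the probe's spring tip, the point that touches the work; it moves with the tip as it is pushed in.
- plunger (a joint): How far the probe's spring tip is pushed in: 0 out, 0.010 m bottomed. Force along the probe is 1 N when it begins to move and 0.5 N more for each mm (3.5 N at half way, 6 N at the stop).
- bracket: Welded steel bracket fixed to the table, base 170 x 130 mm, origin at the centre of its underside. On top a flat bright steel plate, 140 mm (uphill) x 110 mm, is its sloping face: it rises towards bracket +x at 0.35 rad (20 degrees), centre 95 mm and edges about 71 and 119 mm above the table. x points away from the robot (yaw within 0.45 rad), y to the left, z up.
- spot: The marked spot: a dark ring, 22 mm across outside, 18 mm inside, flat on the sloping face in its left half (+y). Origin at the ring's centre on the surface; z is the face's outward normal (0.35 rad off vertical, leaning towards the robot), x uphill, y level. The dark X-shaped cross 50 mm to its right on the same face is a different mark.
- hammer: Bystander: hammer lying on the table beyond the bracket, about 260 mm long. Leave alone.
- tape: Bystander: round black tape measure, 72 mm across, 34 mm high, lying to the right beyond the work. Leave alone.
- brush: Bystander: flat brush, some 200 mm long, lying to the left beyond the work. Leave alone.
Mind the look-alikes: they are no part of the job. Leave any blue or yellow look-alike of the part that bears zero_button_top alone.

How it is judged:
On the way, in this order (a step that is already met when the one before it is completed fails the run):
1. the zero button is pressed fully down (value of joint zero_button above 0.005 m), for 0.05 s.
2. the button has come back up (value of joint zero_button below 0.001 m), for 0.1 s.
3. the probe is lifted clear of its stand (z of probe in the frame of stand above 0.066 m and contact force between the fingers and probe above 1 N), for 0.1 s.
At the end, for the whole second after the job is handed in: The fingers hold the probe still, off its stand, handle up: tip within 8 mm of the ring's centre, axis within 0.16 rad (9 degrees) of square to the face, spring tip in by 1.5 to 9 mm with 1.2 to 7 N on the face; the zero button is up (distance between tip_end and spot below 0.008 m and angle between the z axis of probe and the z axis of spot, either way round below 0.16 rad and angle between probe's own z axis and vertical below 1 rad and value of joint plunger between 0.0015 and 0.009 m and contact force between probe and bracket between 1.2 and 7 N and contact force between the fingers and probe above 1 N and contact force between probe and stand below 0.05 N and linear speed of probe below 0.02 m/s and value of joint zero_button below 0.001 m); the arm keeps its last pose, push and grip.
It fails at once if the probe is pushed hard against the bracket (over 15 N) (contact force between probe and bracket above 15 N).
It fails at once if the hammer is moved over 30 mm (distance of hammer from where it was at the start of the episode above 0.03 m).
It fails at once if the tape measure is moved over 30 mm (distance of tape from where it was at the start of the episode above 0.03 m).
It fails at once if the brush is moved over 30 mm (distance of brush from where it was at the start of the episode above 0.03 m).
It also fails if it takes over 51 s, if anything falls off the work surface, if the arm or the gripper's body presses on something with over 40 N, if the wrist force passes 120 N, or if a joint passes its speed limit or range.

## Working session

There is one attempt and no reset: what is moved stays moved. The work goes in short steps, Python scripts to look and compute and a tool call to move; the robot and the scene stay as the last step left them, time stands still between calls to the robot, and variables do not carry over. Pictures are saved under pics/ and viewed, at most 10 in all, crops included, and the job is handed in when it is done.

Besides the shell and the picture viewer there is one more tool, called by a JSON object that holds its "name" and its "arguments". drive_tool: Moves the arm, as the interface text tells. Its arguments: {"type":"object","properties":{"deltas":{"type":"array","items":{"type":"object","properties":{"linear":{"type":"array","items":{"type":"number"}},"twist":{"type":"number"},"claw":{"type":"number"}}}},"squeeze":{"type":"number"}},"required":["deltas"]}

```bash
mkdir -p pics; cat > h.py <<'E'
import numpy as np, cv2
from rig import sensors, eyes, manip
def snap(n,f,crop=None,s=1):
    im=eyes.get_image(n)[:,:,::-1]; cv2.imwrite(f'pics/{f}_raw.png',im)
    show(f,f,crop,s)
def show(src,f,crop=None,s=1):
    im=cv2.imread(f'pics/{src}_raw.png')
    if crop: x0,y0,x1,y1=crop; im=im[y0:y1,x0:x1]
    cv2.imwrite(f'pics/{f}.png',cv2.resize(im,None,fx=s,fy=s,interpolation=cv2.INTER_CUBIC))
def at_z(n,px,z):
    c=eyes.camera_model(n);K,R,t=[np.array(c[k]) for k in('intrinsics','R','t')]
    d=R.T@np.linalg.inv(K)@np.array([*px,1.]);o=-R.T@t
    return o+d*(z-o[2])/d[2]
def proj(n,X):
    c=eyes.camera_model(n);K,R,t=[np.array(c[k]) for k in('intrinsics','R','t')]
    p=K@(R@np.array(X)+t); return p[:2]/p[2]
E
python3 - <<'E'
from h import *
snap('top','top0',None,1.5); snap('scene','scene0',None,1.5)
print(sensors.get_state())
for n in('top','scene'):
    c=eyes.camera_model(n); R=np.array(c['R']); print(n,-R.T@np.array(c['t']),R[2])
E
```

```text
{'clock': 0.1, 'qpos': array([-1.22698483e+00,  2.76539572e-01,  1.50598742e+00,  3.15531095e-05,
        1.36074270e+00, -1.20968663e-01]), 'qd': array([ 0.00107599, -0.00222939, -0.00312139, -0.00039695,  0.00133038,
        0.0001942 ]), 'effort': array([ 2.30238984e-03, -4.17699838e+01, -2.46404618e+01, -1.41933942e-04,
        5.77308689e-03,  8.19136375e-06]), 'position': array([ 0.25759652, -0.51356137,  0.24152938]), 'ee_rot': array([-8.35032274e-04,  9.73119149e-01,  2.30300715e-01, -7.79041474e-05]), 'contact_force': array([0.42236345, 1.01303515, 0.20417584]), 'moment': array([ 0.0094337 , -0.0263756 ,  0.01267542]), 'gripper_force': 0.0, 'width': 0.08567023305479672}
top [ 0.45911417 -0.01653518  0.97909973] [ 0.10771037  0.03084953 -0.99370357]
scene [ 1.62635833 -0.08763135  1.0703329 ] [-0.73373018  0.04839628 -0.67771515]
```

View pics/top0.png

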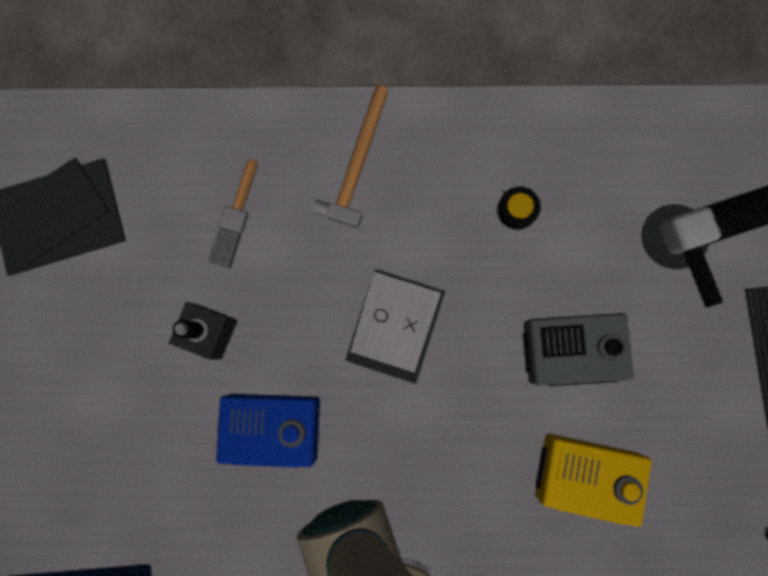

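View pics/scene0.png

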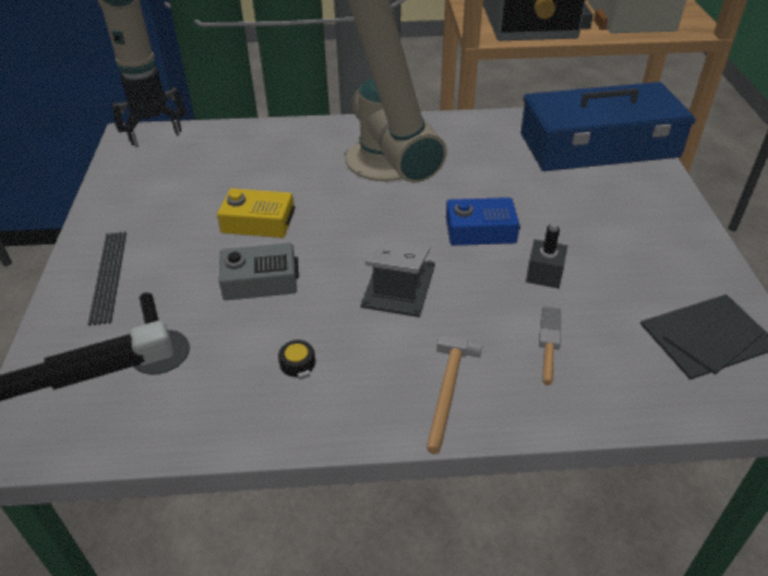

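Candidates for the zero button (top0 px): grey gauge (613,346), yellow look-alike (629,489), blue look-alike (291,433). I choose the grey one with the black button. The ring is at (380,316), the cross at (411,325), and the probe's top at (185,328) in the stand. I'll check these in a close crop.

```bash
python3 - <<'E'
from h import *
im=cv2.imread('pics/top0_raw.png')
a=[cv2.resize(im[y:y+100,x:x+100],(400,400)[::1],interpolation=cv2.INTER_CUBIC)for x,y in((340,180),(215,170))]
b=cv2.resize(im[175:275,95:195],(400,400),interpolation=cv2.INTER_CUBIC)
cv2.imwrite('pics/c1.png',cv2.resize(np.hstack([a[0],a[1]]),None,fx=1,fy=1))
cv2.imwrite('pics/c2.png',b)
E
```

```text
(no output)
```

View pics/c1.png

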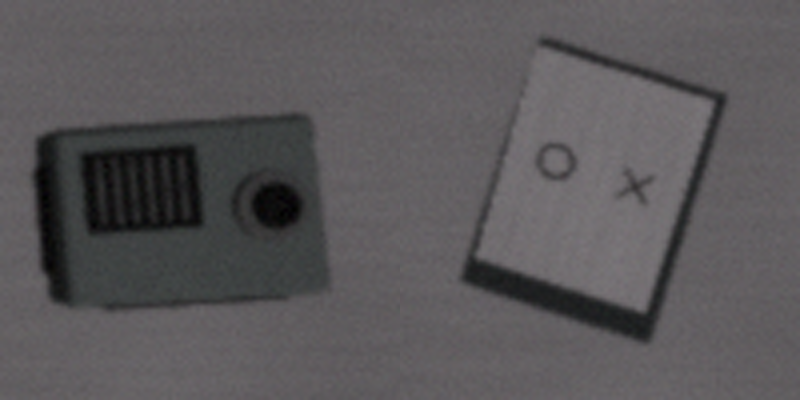

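View pics/c2.png

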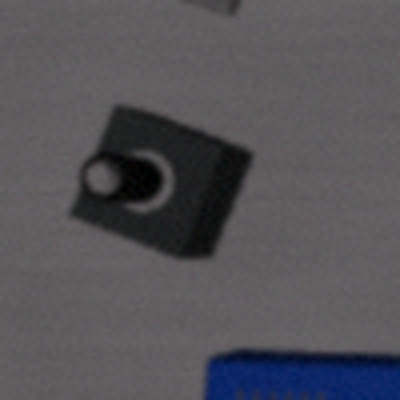

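Left crop of c1 shows the black button at (277,204). The right crop shows the ring at (556,161), the cross at (635,186), and plate corners at (540,42), (725,97), (473,262) and (650,312). In c2 the cap top is at (104,176) and the collar centre at about (147,181).

```bash
python3 - <<'E'
from h import *
f=lambda X,o:((X[0]+.5)/4-.5+o[0],(X[1]+.5)/4-.5+o[1])
T=lambda X,o,z:at_z('top',f(X,o),z)
print('button',T((277,204),(340,180),.082))
b=lambda X,z:T((X[0]-400,X[1]),(215,170),z)
hl,hr,ll,lr=b((540,42),.119),b((725,97),.119),b((473,262),.071),b((650,312),.071)
print(hl,hr,ll,lr, np.linalg.norm(hl-hr),np.linalg.norm(hl-ll))
up=(hl-ll+hr-lr)[:2]; yaw=np.arctan2(up[1],up[0]); lat=(hl-hr+ll-lr)[:2]
print('yaw',yaw,np.arctan2(-lat[0],lat[1]))
c=(hl+hr+ll+lr)/4;print('c',c)
for nm,px in(('ring',(556,161)),('cross',(635,186))):
    z=.095
    for _ in range(10):
        p=b(px,z); z=.095+np.tan(.349)*((p-c)[:2]@[np.cos(yaw),np.sin(yaw)])
    print(nm,p)
    if nm=='ring': r=p
print(np.linalg.norm(r-p), np.arctan2(-(r-p)[0],(r-p)[1]))
print('cap',T((104,176),(95,175),.141),'collar',T((147,181),(95,175),.071))
# corners of stand top
for q in((118,106),(222,145),(186,252),(72,214)): print(T(q,(95,175),.065))
E
```

```text
button [ 0.47194433 -0.35144137  0.082     ]
[0.58629744 0.02874965 0.119     ] [ 0.55442815 -0.07975444  0.119     ] [0.45715831 0.07071065 0.071     ] [ 0.4280024  -0.03762063  0.071     ] 0.11308752475986401 0.14401958909414528
yaw -0.3178948131306143 -0.2743394604694379
c [ 0.50647157 -0.00447869  0.095     ]
ring [0.51777776 0.01950662 0.09617999]
cross [ 0.50319015 -0.02780565  0.09651899]
0.04951125517385958 -0.2990777150915611
cap [0.4923896  0.32245051 0.141     ] collar [0.49229949 0.32364067 0.071     ]
[0.53936386 0.34649617 0.065     ]
[0.51536692 0.2795824  0.065     ]
[0.44876898 0.29937585 0.065     ]
[0.47158344 0.37218848 0.065     ]
```

{"name": "drive_tool", "arguments": {"deltas": [{"linear": [214,163,0],"twist": 0,"claw": 0},{"linear": [214,163,0],"twist": 0,"claw": 0},{"linear": [214,163,0],"twist": 0,"claw": 0},{"linear": [214,163,0],"twist": 0,"claw": 0},{"linear": [214,163,0],"twist": 0,"claw": 0},{"linear": [214,163,0],"twist": 0,"claw": 0},{"linear": [214,163,-80],"twist": 0,"claw": 0},{"linear": [214,163,-120],"twist": 0,"claw": 0},{"linear": [214,163,-130],"twist": 0,"claw": 0},{"linear": [214,163,-130],"twist": 0,"claw": 0},{"linear": [214,163,-130],"twist": 0,"claw": 0},{"linear": [214,163,-130],"twist": 0,"claw": 0}]}}

```text
clock: 1.1
position: [0.4722, -0.3519, 0.1133]
ee_rot: [0.001, 0.973, 0.23, 0.0]
contact_force: [0.0, -0.2, 0.3]
width: -0.0002
gripper_force: 0.0
```

{"name": "drive_tool", "arguments": {"deltas": [{"linear": [0,0,-14],"twist": 0,"claw": 0},{"linear": [0,0,-18],"twist": 0,"claw": 0},{"linear": [0,0,-21],"twist": 0,"claw": 0},{"linear": [0,0,-23],"twist": 0,"claw": 0},{"linear": [0,0,-24],"twist": 0,"claw": 0},{"linear": [0,0,-25],"twist": 0,"claw": 0},{"linear": [0,0,-25],"twist": 0,"claw": 0}]}}

```text
clock: 1.68
position: [0.4724, -0.3523, 0.0885]
ee_rot: [0.002, 0.973, 0.23, 0.001]
contact_force: [-0.8, -2.8, 3.6]
width: -0.0
gripper_force: 2.0
```

{"name": "drive_tool", "arguments": {"deltas": [{"linear": [0,0,-1.5],"twist": 0,"claw": 0},{"linear": [0,0,-2.5],"twist": 0,"claw": 0},{"linear": [0,0,-3.5],"twist": 0,"claw": 0},{"linear": [0,0,-3.5],"twist": 0,"claw": 0},{"linear": [0,0,-3.5],"twist": 0,"claw": 0}]}}

```text
clock: 2.1
position: [0.4724, -0.3523, 0.0868]
ee_rot: [0.002, 0.973, 0.231, 0.001]
contact_force: [-3.7, -0.2, 18.0]
width: -0.0
gripper_force: 8.5
```

{"name": "drive_tool", "arguments": {"deltas": [{"linear": [0,0,20],"twist": 0,"claw": 0},{"linear": [0,0,60],"twist": 0,"claw": 0},{"linear": [0,0,100],"twist": 0,"claw": 0.3},{"linear": [0,0,140],"twist": 0,"claw": 0.6},{"linear": [0,0,175],"twist": 0,"claw": 1},{"linear": [5,170,175],"twist": -20,"claw": 1},{"linear": [5,170,175],"twist": -20,"claw": 1},{"linear": [5,170,175],"twist": -20,"claw": 1},{"linear": [5,170,175],"twist": -20,"claw": 1},{"linear": [5,210,175],"twist": -20,"claw": 1},{"linear": [5,250,175],"twist": -20,"claw": 1},{"linear": [5,250,175],"twist": -20,"claw": 1}]}}

```text
clock: 3.1
position: [0.475, -0.0932, 0.2584]
ee_rot: [-0.003, 0.998, 0.061, -0.001]
contact_force: [-1.3, -0.4, 0.6]
width: 0.0854
gripper_force: 0.0
```

```bash
python3 - <<'E'
from h import *
s=sensors.get_state();print(s['qpos'],s['position'],s['ee_rot'],s['contact_force'])
E
```

```text
[-0.34185082  0.13047444  1.65644915  0.00577962  1.35907484  1.10568028] [ 0.47495504 -0.09321626  0.25835768] [-3.46207079e-03  9.98132510e-01  6.09808624e-02 -9.17238684e-04] [-1.30546839 -0.36205391  0.58742119]
```

{"name": "drive_tool", "arguments": {"deltas": [{"linear": [16,424,0],"twist": -24,"claw": 1},{"linear": [16,424,0],"twist": -24,"claw": 1},{"linear": [16,424,0],"twist": -24,"claw": 1},{"linear": [16,424,0],"twist": -24,"claw": 1},{"linear": [16,424,0],"twist": -24,"claw": 1},{"linear": [16,424,0],"twist": -24,"claw": 1},{"linear": [16,424,0],"twist": -24,"claw": 1},{"linear": [16,424,0],"twist": -24,"claw": 1},{"linear": [16,424,0],"twist": -24,"claw": 1},{"linear": [16,424,0],"twist": -24,"claw": 1},{"linear": [16,424,0],"twist": -24,"claw": 1},{"linear": [16,424,0],"twist": -24,"claw": 1}]}}

```text
clock: 4.1
position: [0.4922, 0.3279, 0.2574]
ee_rot: [-0.001, 0.989, -0.149, -0.001]
contact_force: [0.4, 0.3, 0.6]
width: 0.0853
gripper_force: 0.0
```

```bash
python3 - <<'E'
from h import *
s=sensors.get_state();print(s['qpos'],s['position'],s['ee_rot'])
snap('scene','scene1',(270,60,470,210),4)
E
```

```text
[0.46811997 0.29311817 1.44257346 0.00328876 1.40666324 2.33662595] [0.49215102 0.32788449 0.25743986] [-0.0011026   0.98890021 -0.14857183 -0.00124939]
```

View pics/scene1.png

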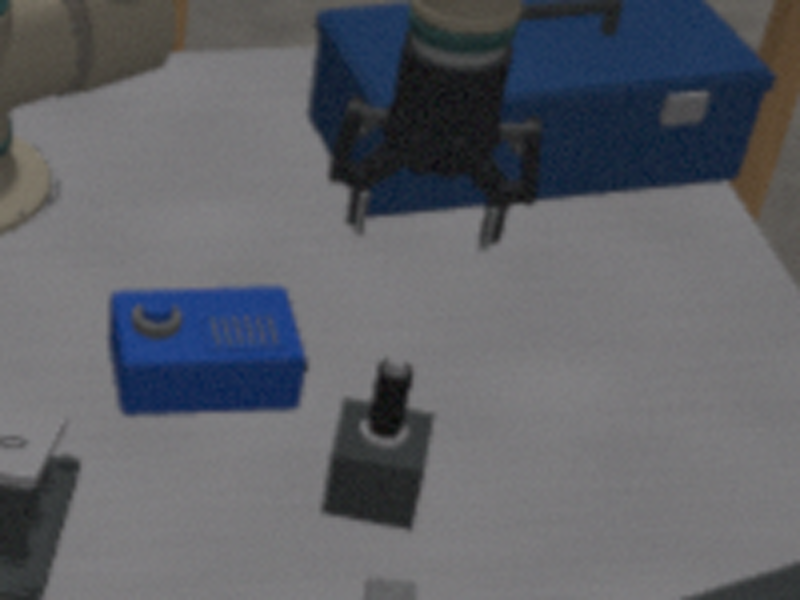

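The fingers straddle the probe. In this crop the cap top is at about (397,365) and the collar at about (386,430). I'll cross-check the probe's position with the scene camera.

```bash
python3 - <<'E'
from h import *
f=lambda x,y:((x+.5)/4-.5+270,(y+.5)/4-.5+60)
print(at_z('scene',f(397,362),.141),at_z('scene',f(386,430),.071))
E
```

```text
[0.49374759 0.32647676 0.141     ] [0.49477787 0.3278527  0.071     ]
```

{"name": "drive_tool", "arguments": {"deltas": [{"linear": [0,1,-40],"twist": 0,"claw": 1},{"linear": [0,1,-80],"twist": 0,"claw": 1},{"linear": [0,1,-120],"twist": 0,"claw": 1},{"linear": [0,1,-150],"twist": 0,"claw": 1},{"linear": [0,1,-162],"twist": 0,"claw": 1},{"linear": [0,1,-162],"twist": 0,"claw": 1},{"linear": [0,1,-162],"twist": 0,"claw": 0.1},{"linear": [0,1,-162],"twist": 0,"claw": 0.1},{"linear": [0,1,-162],"twist": 0,"claw": 0.1},{"linear": [0,1,-162],"twist": 0,"claw": 0.1},{"linear": [0,1,-162],"twist": 0,"claw": 0.1},{"linear": [0,1,-162],"twist": 0,"claw": 0.1}], "squeeze": 25}}

```text
clock: 5.15
position: [0.4938, 0.3247, 0.0985]
ee_rot: [-0.001, 0.989, -0.151, 0.001]
contact_force: [-0.1, 0.8, 5.7]
width: 0.0275
gripper_force: 25.0
```

{"name": "drive_tool", "arguments": {"deltas": [{"linear": [0,0,10],"twist": 0,"claw": 0.1},{"linear": [0,0,20],"twist": 0,"claw": 0.1},{"linear": [0,0,33],"twist": 0,"claw": 0.1},{"linear": [0,0,33],"twist": 0,"claw": 0.1},{"linear": [-4,1,33],"twist": 0,"claw": 0.1},{"linear": [-8,2.5,33],"twist": 0,"claw": 0.1},{"linear": [-12,4,33],"twist": 0,"claw": 0.1},{"linear": [-15,5,33],"twist": 0,"claw": 0.1},{"linear": [-15,5,33],"twist": 0,"claw": 0.1}]}}

```text
clock: 5.9
position: [0.4777, 0.3296, 0.13]
ee_rot: [-0.001, 0.989, -0.151, 0.0]
contact_force: [3.8, 0.9, 0.1]
width: 0.0272
gripper_force: 26.1
```

{"name": "drive_tool", "arguments": {"deltas": [{"linear": [-4,1,0],"twist": 0,"claw": 0.1},{"linear": [-8,2.5,0],"twist": 0,"claw": 0.1},{"linear": [-12,4,0],"twist": 0,"claw": 0.1},{"linear": [-15,5,0],"twist": 0,"claw": 0.1},{"linear": [-15,5,0],"twist": 0,"claw": 0.1}]}}

```text
clock: 6.32
position: [0.4622, 0.3343, 0.1293]
ee_rot: [0.0, 0.989, -0.151, -0.0]
contact_force: [4.2, 2.1, -2.8]
width: 0.027
gripper_force: 26.6
```

```bash
python3 - <<'E'
from h import *
snap('top','top2',(80,160,230,260),5)
E
```

```text
(no output)
```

View pics/top2.png

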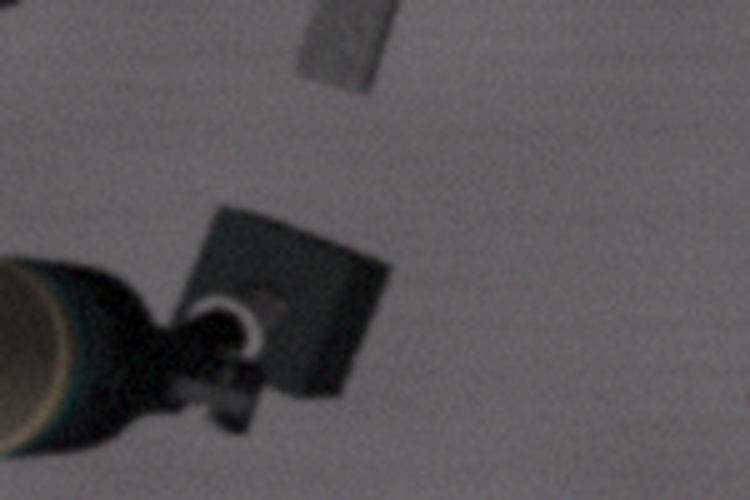

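The collar sits left of and below the hole, so the probe is pivoting in the fingers toward the robot as planned. Next I firm the grip and lift along the probe's axis.

{"name": "drive_tool", "arguments": {"deltas": [{"linear": [0,0,0],"twist": 0,"claw": 0.1},{"linear": [0,0,0],"twist": 0,"claw": 0.1},{"linear": [-3,1,10],"twist": 0,"claw": 0.1},{"linear": [-7,2,20],"twist": 0,"claw": 0.1},{"linear": [-14,4,40],"twist": 0,"claw": 0.1},{"linear": [-21,6,60],"twist": 0,"claw": 0.1},{"linear": [-28,8,90],"twist": 0,"claw": 0.1},{"linear": [-28,8,110],"twist": 0,"claw": 0.1},{"linear": [-28,8,110],"twist": 0,"claw": 0.1},{"linear": [-28,8,110],"twist": 0,"claw": 0.1},{"linear": [-28,8,110],"twist": 0,"claw": 0.1}], "squeeze": 60}}

```text
clock: 7.28
position: [0.4331, 0.341, 0.2384]
ee_rot: [0.001, 0.989, -0.151, -0.002]
contact_force: [-0.3, -0.2, -3.0]
width: 0.027
gripper_force: 59.8
```

```bash
python3 - <<'E'
from h import *
s=sensors.get_state();print(s['position'],s['contact_force'])
eyes.get_image
snap('scene','scene3',(300,60,420,160),5)
i=eyes.get_image('top')[:,:,::-1]; cv2.imwrite('pics/top3_raw.png',i)
p=proj('top',s['position']);print(p)
a=cv2.imread('pics/scene3.png')[:, :];x,y=int(p[0])-30,int(p[1])-50
b=cv2.resize(i[max(y,0):y+100,max(x,0):x+100],(500,500),interpolation=cv2.INTER_CUBIC)
print(a.shape,x,y); cv2.imwrite('pics/m3.png',cv2.resize(np.hstack([a[:, :]]),None,fx=1,fy=1)); cv2.imwrite('pics/t3.png',b)
print(proj('scene',s['position']))
E
```

```text
[0.43307132 0.3409534  0.2384265 ] [-0.27289504 -0.23418791 -3.01108003]
[ 90.84806697 245.95160458]
(500, 600, 3) 60 195
[373.56464214 113.22637486]
```

View pics/m3.png

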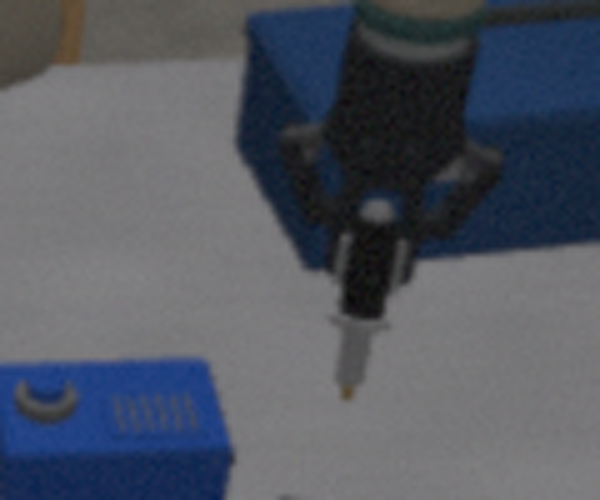

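The probe is held, tilted, with the tip at (347,398) and the cap end at (379,208). I'll fit its tilt and its position in the grip.

```bash
python3 - <<'E'
from h import *
from scipy.optimize import least_squares
s=sensors.get_state();P=s['position'];print(P)
w,x,y,z=s['ee_rot'];ps=2*np.arctan2(y,x);u=np.array([np.cos(ps),np.sin(ps),0]);v=np.array([-u[1],u[0],0])
f=lambda x,y:np.array([(x+.5)/5-.5+300,(y+.5)/5-.5+60])
obs=[(0.002,f(347,398)),(.053,f(360,322)),(.126,f(379,209))]
def axis(p):
    th,zg,o,ph=p; a=-np.sin(th)*u+np.cos(th)*np.cos(ph)*np.array([0,0,1])+np.sin(ph)*v
    return a,P+[0,0,.008]+o*u
def res(p):
    a,G=axis(p)
    r=[proj('scene',G+(z-p[1])*a)-q for z,q in obs]
    return np.r_[np.ravel(r),(p[1]-.0915)/.003,p[2]/.002,p[3]/.05]
r=least_squares(res,[.35,.0915,0,0],x_scale=[.1,.01,.01,.1]);print(r.x,r.fun)
a,G=axis(r.x);print('tip',G-r.x[1]*a,'axis',a)
E
```

```text
[0.43335343 0.34103866 0.23781383]
[0.31938813 0.09334135 0.00043253 0.00142261] [ 0.08101692 -0.02116629  0.18539225 -0.17366165  0.3960374  -0.34173328
  0.6137817   0.21626588  0.02845222]
tip [0.46169644 0.33202859 0.15719306] axis [-0.29922673  0.09514414  0.94942675]
```

View pics/t3.png

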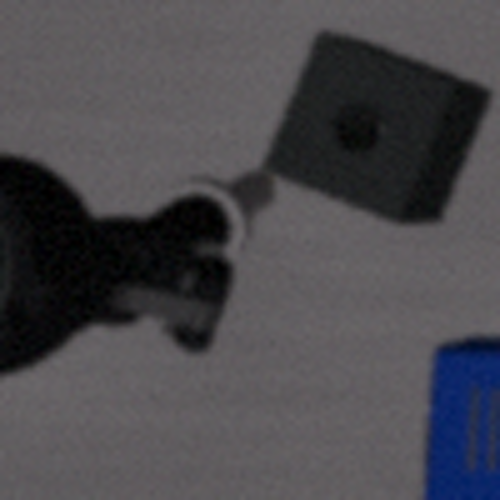

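Seen from above, the tilted nose ends at about (265,185). Tilt is about 0.32 rad (0.35 wanted), which is well inside tolerance. I'll move to a standoff near the ring, then look again.

{"name": "drive_tool", "arguments": {"deltas": [{"linear": [12,-78,0],"twist": 0,"claw": 0.1},{"linear": [12,-78,0],"twist": 0,"claw": 0.1},{"linear": [24,-150,0],"twist": 0,"claw": 0.1},{"linear": [24,-150,0],"twist": 0,"claw": 0.1},{"linear": [36,-230,0],"twist": 0,"claw": 0.1},{"linear": [36,-230,0],"twist": 0,"claw": 0.1},{"linear": [48,-290,0],"twist": 0,"claw": 0.1},{"linear": [48,-310,0],"twist": 0,"claw": 0.1},{"linear": [48,-310,-15],"twist": 0,"claw": 0.1},{"linear": [48,-310,-30],"twist": 0,"claw": 0.1},{"linear": [48,-310,-37],"twist": 0,"claw": 0.1},{"linear": [48,-310,-37],"twist": 0,"claw": 0.1}]}}

```text
clock: 8.38
position: [0.4806, 0.0318, 0.2]
ee_rot: [0.0, 0.988, -0.151, -0.004]
contact_force: [-0.8, 0.3, -2.5]
width: 0.0266
gripper_force: 60.2
```

```bash
python3 - <<'E'
from h import *
s=sensors.get_state();print(s['position'],s['ee_rot'],s['contact_force'],s['clock'])
i=[]
for n in('top','scene'):
    im=eyes.get_image(n)[:,:,::-1];cv2.imwrite(f'pics/{n}4_raw.png',im)
    p=proj(n,(.515,.02,.11));x,y=int(p[0])-25,int(p[1])-(25 if n=='top' else 40);print(n,x,y)
    i.append(cv2.resize(im[y:y+60,x:x+50],(400,480),interpolation=cv2.INTER_CUBIC))
cv2.imwrite('pics/m4.png',np.hstack(i))
E
```

```text
[0.48055916 0.03182683 0.20000912] [ 2.52274356e-04  9.88468469e-01 -1.51385642e-01 -3.52264586e-03] [-0.78352944  0.2846323  -2.53516784] 8.3833
top 228 185
scene 247 126
```

View pics/m4.png

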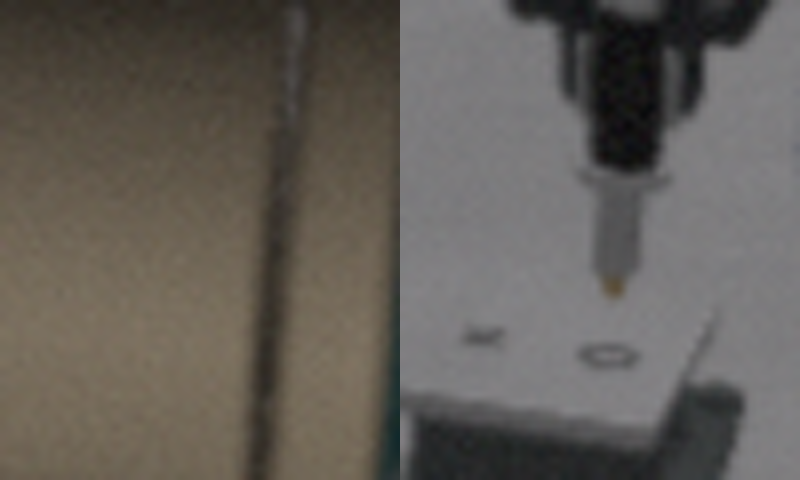

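Top view is hidden by the arm. In the scene crop the ring centre is at (608,356) and the tip end at (614,297). I'll compare these with the predictions.

```bash
python3 - <<'E'
from h import *
f=lambda x,y:np.array([(x-400+.5)/8-.5+247,(y+.5)/8-.5+126])
ring=np.array([.5178,.0195,.0962]); s=sensors.get_state();P=s['position']
tip=P+np.array([.4617-.4333,.332-.341,.1572-.2378]);print('tip',tip)
print(proj('scene',ring),f(608,356)); print(proj('scene',tip),f(614,296))
print('ringscene@z',at_z('scene',f(608,356),.0962),'tipscene@z',at_z('scene',f(614,296),tip[2]))
n=np.array([-.327,.101,.94]);
for R in(ring,at_z('scene',f(608,356),.0962)): 
    d=R-tip; print('to ring mm',d*1e3,'gap along n',-d@n*1e3)
E
```

```text
tip [0.51079588 0.02330624 0.12169254]
[272.44530423 170.55655999] [272.5625 170.0625]
[273.55932128 162.88578128] [273.3125 162.5625]
ringscene@z [0.51546933 0.02007267 0.0962    ] tipscene@z [0.50918055 0.0226738  0.12169254]
to ring mm [  7.00412152  -3.80623989 -25.49253672] gap along n 26.637762478791203
to ring mm [  4.67344965  -3.23356643 -25.49253672] gap along n 25.817792757050828
```

{"name": "drive_tool", "arguments": {"deltas": [{"linear": [1.5,-1,-6],"twist": 0,"claw": 0.1},{"linear": [3,-2,-12],"twist": 0,"claw": 0.1},{"linear": [4,-3,-18],"twist": 0,"claw": 0.1},{"linear": [5,-3,-21],"twist": 0,"claw": 0.1},{"linear": [5,-3,-21],"twist": 0,"claw": 0.1},{"linear": [5,-3,-21],"twist": 0,"claw": 0.1}]}}

```text
clock: 8.98
position: [0.4877, 0.0291, 0.1816]
ee_rot: [0.0, 0.989, -0.151, -0.0]
contact_force: [-0.0, 0.0, -1.1]
width: 0.0266
gripper_force: 60.2
```

{"name": "drive_tool", "arguments": {"deltas": [{"linear": [0,0,0],"twist": 0,"claw": 0.1},{"linear": [0,0,0],"twist": 0,"claw": 0.1},{"linear": [0,0,0],"twist": 0,"claw": 0.1},{"linear": [0,0,0],"twist": 0,"claw": 0.1}]}}

```text
clock: 9.32
position: [0.4878, 0.0289, 0.1821]
ee_rot: [0.0, 0.989, -0.151, 0.0]
contact_force: [0.3, -0.2, -2.4]
width: 0.0265
gripper_force: 60.2
```

{"name": "drive_tool", "arguments": {"deltas": [{"linear": [0.3,0,-1],"twist": 0,"claw": 0.1},{"linear": [0.7,-0.2,-2],"twist": 0,"claw": 0.1},{"linear": [0.7,-0.2,-2],"twist": 0,"claw": 0.1},{"linear": [0.7,-0.2,-2],"twist": 0,"claw": 0.1}]}}

```text
clock: 9.65
position: [0.4884, 0.0288, 0.1797]
ee_rot: [0.0, 0.989, -0.151, -0.0]
contact_force: [-0.1, -0.5, -2.1]
width: 0.0264
gripper_force: 60.2
```

{"name": "drive_tool", "arguments": {"deltas": [{"linear": [0.3,0,-1],"twist": 0,"claw": 0.1},{"linear": [0.7,-0.2,-2],"twist": 0,"claw": 0.1},{"linear": [0.7,-0.2,-2],"twist": 0,"claw": 0.1},{"linear": [0.7,-0.2,-2],"twist": 0,"claw": 0.1}]}}

```text
clock: 9.98
position: [0.4891, 0.0286, 0.1777]
ee_rot: [0.0, 0.989, -0.151, -0.0]
contact_force: [-0.8, 0.5, -2.9]
width: 0.0268
gripper_force: 60.2
```

```bash
python3 - <<'E'
from h import *
snap('scene','scene5',(247,140,297,185),12)
s=sensors.get_state();P=s['position'];print(P,proj('scene',P+np.array([.0284,-.009,-.0806])))
E
```

```text
[0.4891059  0.02857681 0.17775927] [272.4650539  170.26482175]
```

View pics/scene5.png

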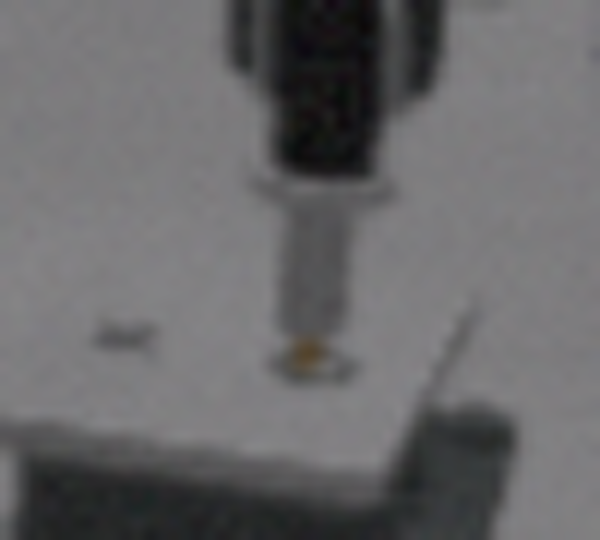

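The tip end at about (308,362) is over the ring centre at (312,365), so they are within about 1 mm. Now I push in gently along the normal.

{"name": "drive_tool", "arguments": {"deltas": [{"linear": [0.3,-0.1,-1],"twist": 0,"claw": 0.1},{"linear": [0.7,-0.2,-2],"twist": 0,"claw": 0.1},{"linear": [1,-0.3,-3],"twist": 0,"claw": 0.1},{"linear": [1,-0.3,-3],"twist": 0,"claw": 0.1},{"linear": [1,-0.3,-3],"twist": 0,"claw": 0.1}]}}

```text
clock: 10.45
position: [0.4902, 0.0283, 0.1749]
ee_rot: [0.0, 0.989, -0.151, 0.0]
contact_force: [-0.2, 0.4, -0.1]
width: 0.0267
gripper_force: 60.2
```

{"name": "drive_tool", "arguments": {"deltas": [{"linear": [0.3,-0.1,-1],"twist": 0,"claw": 0.1},{"linear": [0.7,-0.2,-2],"twist": 0,"claw": 0.1},{"linear": [0.7,-0.2,-2],"twist": 0,"claw": 0.1},{"linear": [0.7,-0.2,-2],"twist": 0,"claw": 0.1}]}}

```text
clock: 10.78
position: [0.4909, 0.0281, 0.1729]
ee_rot: [0.0, 0.989, -0.151, 0.0]
contact_force: [-1.5, 0.2, 0.5]
width: 0.0264
gripper_force: 60.2
```

{"name": "drive_tool", "arguments": {"deltas": [{"linear": [0.1,0,-0.4],"twist": 0,"claw": 0.1},{"linear": [0.1,0,-0.4],"twist": 0,"claw": 0.1},{"linear": [0.1,0,-0.4],"twist": 0,"claw": 0.1},{"linear": [0.1,0,-0.4],"twist": 0,"claw": 0.1},{"linear": [0.1,0,-0.4],"twist": 0,"claw": 0.1},{"linear": [0.1,0,-0.4],"twist": 0,"claw": 0.1}]}}

```text
clock: 11.28
position: [0.491, 0.028, 0.1725]
ee_rot: [0.0, 0.989, -0.151, 0.0]
contact_force: [-1.3, -0.5, 0.9]
width: 0.0271
gripper_force: 60.2
```

```bash
python3 - <<'E'
from h import *
F=[];im=[]
for _ in range(8):
    im.append(eyes.get_image('scene').astype(float)); F.append(sensors.get_state()['contact_force'])
print(np.mean(F,0),np.std(F,0)); s=sensors.get_state();P=s['position'];print(P,np.abs(s['qd']).max())
m=np.mean(im,0)[140:185,247:297]
# brass tip pixels: red well above blue
ys,xs=np.nonzero(m[:,:,0]-m[:,:,2]>18); print(xs.mean()+247,ys.min()+140,ys.max()+140,len(xs))
E
```

```text
[-0.43371918  0.02726007  1.16903736] [0.44379963 0.35045443 0.49542536]
[0.49102612 0.02803336 0.17246711] 0.0010599107885206059
272.0 170 170 1
```

```bash
python3 -c "
from rig import manip; print(manip.sign_off())"
```

```text
the job is handed in; nothing more can be done
None
```

I pressed the zero button fully and released it. The probe is now held steady in the ring at about 0.32 rad (0.35 is square to the face), pushing with about 4 N, so the spring tip is roughly half in. The job is handed in, but sign-off returned no verdict, and these figures are my own estimates from the force readings and camera images.

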